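# Take the slide rack off the drip stand

## Task

The glass slides have drained. Lift the slide rack, the low, wide rectangular one with glass slides standing in it, up and off its hook on the drip stand, and set it down gently, upright and flat on the floor of the shallow white tray, then let go. Leave the round basket and the tall narrow carrier hanging on their hooks.

Things in the scene. Friction and masses are not known exactly. Their poses are not given: they have to be found in the camera images.
- slide_rack: Steel rack to move, 60 (x) x 84 (y) x 30 mm, full of slides, 0.2 kg. Origin: centre of underside; z up. An arch (legs at y +-38 mm) holds an 8 mm crossbar along y, 110 mm up; on its middle an upright black grip, 18 mm round, 124 to 164 mm up. Hung (origin 98 mm high) on one of 3 hooks. Its hook points to rack +x, tip 37 mm past the crossbar's centre and 12 mm above it: lift 30 mm, then 80 mm to +x.
- tray: Shallow square white tray, fixed, 170 x 170 x 30 mm outside, walls and floor 5 mm thick (160 x 160 mm inside; the slide rack fits at any yaw). Origin: centre of its underside, on the bench; x and y along its sides, z up.
- round_basket: Bystander: round steel tube basket, 70 mm across, 65 mm high, white tube caps in its mouth. Origin: centre of underside. Same arch and grip as the slide rack (crossbar 130 mm up), on another hook. The 3 hooks (8 mm rod) sit 115 mm apart in a row along y on a fixed steel drip stand; its rail, 221 mm high, runs 85 mm to the -x (robot) side of the crossbars.
- tall_carrier: Bystander: tall narrow square steel carrier, 45 x 45 x 90 mm high. Origin: centre of underside. Same arch and grip as the slide rack (crossbar 150 mm up), hanging on another hook of the stand. The stand's base plate, 12 mm thick, lies below the hanging things.

How it is judged:
By the outcome, as a careful person would: the job done as asked, in the order asked, and still so for the second after the job is handed in, with the robot touching nothing.
It also fails if it takes over 45 s, if anything falls off the work surface, if the arm or the gripper's body presses on something with over 40 N, if the wrist force passes 120 N, or if a joint passes its speed limit or range.

## Robot

A 6-joint arm with a two-finger parallel gripper is mounted at the origin on the work surface. World frame = base frame: x ahead of the robot, y to its left, z up, the work surface at z = 0. Lengths are in m, angles in rad, forces in N, time in s.
With the tool pointing down it reaches from about 0.25 to 0.725 m from the base axis. Payload 4 kg.
Tool frame: the origin (TCP) lies on the centre line of the jaws, within the pads' length; the fingertips stand 22 mm ahead of it and the grasp point (between the pads) lies 3 mm ahead of it; z points along the fingers, y is the line along which they close (so a half turn about z gives the same grasp; the last joint's range is limited). The gripper opens to 85 mm and grips with 20 to 120 N. Pads are 22 mm wide; open, the fingers measure 114 mm over their backs; the gripper's body (76 mm by 85 mm) begins 54 mm behind the grasp point. The pads swing forward as they close: fully open they stand 13 mm farther back than shut.
Start: joints at [-1.195, 0.241, 0.005, 1.335, 0, 1.571], TCP at [0.184, -0.465, 0.253] pointing down, gripper open.
Joint ranges: [-2.72, 2.72], [-1.05, 1.87], [-1.09, 1.28], [-1.99, 2.15], [-1.42, 1.44], [-3.14, 3.14]. Speed limits (rad/s): [2.79, 2.79, 3.14, 3.14, 3.14, 3.14].

## Interface

Orientations are given as a unit quaternion [x, y, z, w].
In Python, from workcell import bot gives the robot as it stands.
- The arm moves only by the shell command python3 -m inch 'ROWS'. ROWS is JSON, one flat list of numbers, 7 for each row, row after row: the shift along the world's x, y, z in mm, then the turn, a rotation vector about the world's x, y, z in rad, then the opening in per cent of the stroke, from 0 (shut) to 100 (fully open). A call has 1 to 8 rows; each row is the pose to reach, as a shift and turn from the pose commanded when the call began; what a row does not reach only later rows make up. A row lasts 1/12 s, in which the tool goes at most 41.7 mm and 7.16 degrees, less where a joint would pass 70% of its speed; a pose out of reach is approached as far as the arm can. A call with a gripper value outside its range is refused whole. The fingers move at their own pace and stop on an object; the grip force is fixed at half the most. Time passes only in rows, so rows that repeat a pose let the fingers close. It gives the time, the measured TCP pose, the force, the opening and the grip force at its end, in the units of the state.
- bot.get_obs(): the state, without advancing time (a new reading comes with each control period).
- bot.camera(name): name is "scene" or "top"; returns the picture (420x560x3 uint8, blue, green, red); there is no depth.
- bot.camera_info(name): a dict with "intrinsics" (3x3 intrinsics, pixels), "camera_from_world" (4x4, takes a point from world to camera coordinates). Camera axes: x right, y down, z forward; pixel columns grow to the right and rows downward; lengths in m; the calibration is good to about 2 mm. A picture is of the moment at which its call begins. camera_info takes no time and is no camera call.
- bot.job_done(): hands the job in; it is judged then, once.
Trained networks look in the newest picture that a camera, given by its name, has taken for a name from the list of things; names that differ only in an ending like _2 or _b are one class to them, and where a whole thing is asked for, a point or a joint stands for the part that bears it (a point fixed in the world has none). Each returns a list of dicts, best first, with "confidence" (0 to 1); they miss things now and then, are a little off and sometimes report something else, mostly with a low value. They report only what shows in the picture. A call takes as long as a camera call.
- bot.silhouettes(camera, target): "mask" (420x560 bool, what is visible of it) and "uv" ([column, row] in pixels, amid what is visible of it).
- bot.spot_point(camera, target): "uv" ([column, row] in pixels: a listed point, or the origin of a listed thing).
The state is a dict: "clock": time; "joint_pos": joint angles; "joint_vel": joint speeds; "tau": joint torques, N m; "eef_pos": TCP position; "tool_rot": TCP orientation; "ft_force": force on the tool from outside, world axes, zero at the start; "ft_torque": the same for the moment, N m; "grip_width": finger opening in m; "grasp_force": force on a finger pad.
Only numpy, scipy, OpenCV 4.12 (cv2) and the standard library are available. Lean on these libraries where they do the work, as an engineer would, in place of code of your own. Each camera call takes 0.05 s, during which the arm holds its last target. There are 200 camera calls.

## Working session

There is one attempt and no reset: what is moved stays moved. The work goes in short steps, Python scripts to look and compute and a shell command to move; the robot and the scene stay as the last step left them, time stands still between calls to the robot, and variables do not carry over. Pictures are saved under pics/ and viewed, at most 10 in all, crops included, and the job is handed in when it is done.

```bash
mkdir -p pics
cat > h.py <<'E'
import numpy as np, cv2
from workcell import bot
def info(c):
    i=bot.camera_info(c); return np.array(i["intrinsics"]),np.array(i["camera_from_world"])
def ray(c,uv):
    K,T=info(c); d=T[:3,:3].T@np.linalg.inv(K)@[uv[0],uv[1],1]; return -T[:3,:3].T@T[:3,3],d
def atz(c,uv,z):
    o,d=ray(c,uv); return o+d*(z-o[2])/d[2]
def proj(c,p):
    K,T=info(c); q=K@(T[:3,:3]@np.array(p)+T[:3,3]); return q[:2]/q[2]
def tri(uva,uvb):
    o1,d1=ray("scene",uva);o2,d2=ray("top",uvb)
    s=np.linalg.lstsq(np.c_[d1,-d2],o2-o1,rcond=None)[0]
    a,b=o1+d1*s[0],o2+d2*s[1]; return (a+b)/2,np.linalg.norm(a-b)
E
python3 - <<'E'
from h import *
np.set_printoptions(precision=3,suppress=True)
ims=[bot.camera(c) for c in("scene","top")]
for c,i in zip(("scene","top"),ims): cv2.imwrite(f"pics/{c}1.png",i)
for t in("slide_rack","tray","round_basket","tall_carrier"):
    for c in("scene","top"):
        print(t,c,[(np.array(r["uv"]),round(r["confidence"],2)) for r in bot.spot_point(c,t)[:2]],[(np.array(r["uv"]),round(r["confidence"],2)) for r in bot.silhouettes(c,t)[:2]])
for c in("scene","top"): K,T=info(c);print(c,-T[:3,:3].T@T[:3,3],T[2,:3])
o=bot.get_obs();print(o["clock"],o["eef_pos"],o["tool_rot"])
E
```

```text
slide_rack scene [(array([327.7, 118.6]), 0.76)] [(array([332.2, 107. ]), 0.74)]
slide_rack top [(array([152.9, 214.8]), 0.69)] [(array([152. , 213.8]), 0.58)]
tray scene [(array([212.6, 298.6]), 0.66)] [(array([216.6, 298.1]), 0.72)]
tray top [(array([366. , 203.7]), 0.92)] [(array([369.3, 208.1]), 0.67)]
round_basket scene [(array([301.9, 150.1]), 0.92)] [(array([308.4, 137.3]), 0.71)]
round_basket top [(array([201.2, 211.2]), 0.58)] [(array([201.8, 209.9]), 0.65)]
tall_carrier scene [(array([283.2, 185.6]), 0.63)] [(array([284.9, 161.9]), 0.97), (array([213.9, 297.3]), 0.33)]
tall_carrier top [] [(array([249.3, 206.1]), 0.63)]
scene [ 0.892 -0.622  0.814] [-0.352  0.578 -0.736]
top [ 0.359 -0.033  1.261] [ 0.148 -0.011 -0.989]
0.9 [ 0.183 -0.465  0.253] [ 0.982  0.187  0.    -0.   ]
```

View pics/scene1.png

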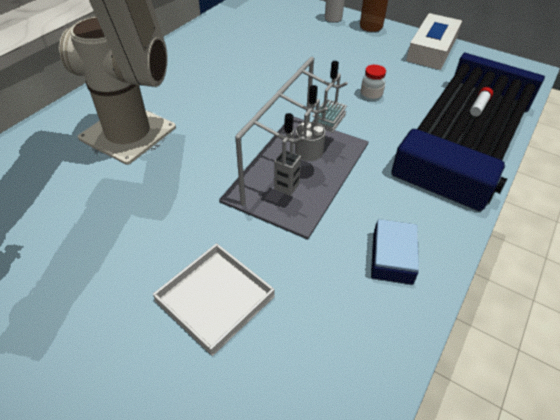

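View pics/top1.png

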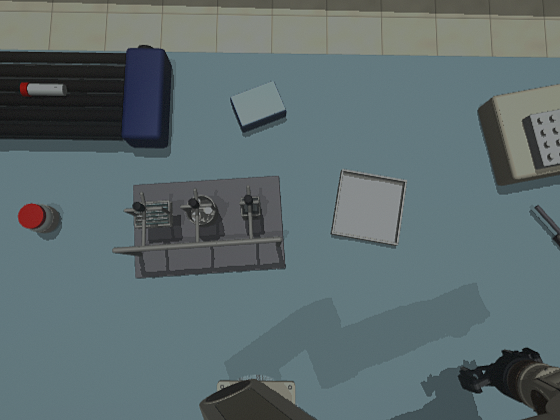

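The rack is on the far-left hook in the top view, with its grip near (139,207), or (335,70) in the scene view. The tray sits at about (369,208) top and (214,297) scene. Next I'll refine the grips and the stand yaw.

Run:
```python
from h import *
np.set_printoptions(precision=4,suppress=True)
s=cv2.imread("pics/scene1.png");t=cv2.imread("pics/top1.png")
def blob(im,c,r=13):
    x,y=c;g=im[y-r:y+r,x-r:x+r].max(2);m=(g<45).astype(np.uint8)
    n,l,st,ce=cv2.connectedComponentsWithStats(m);
    if n<2:return None,0
    k=1+st[1:,4].argmax();return ce[k]+[x-r,y-r],st[k]
for n,a,b in(("rack",(335,70),(139,207)),("bask",(313,94),(194,204)),("carr",(289,122),(249,200))):
    (p,sp),(q,sq)=blob(s,a),blob(t,b);print(n,p,sp,q,sq)
    if p is not None and q is not None: print(tri(p,q),atz("top",q,.242),atz("scene",p,.242))
K=np.array(bot.camera("top"))
m=bot.silhouettes("top","tray")[0]["mask"].astype(np.uint8)
r=cv2.minAreaRect(cv2.findNonZero(m));bx=cv2.boxPoints(r);print("tray",[atz("top",u,.03)[:2] for u in bx], np.mean([atz("top",u,.03)[:2] for u in bx],0), atz("top",(366,203.7),0))
bot.camera("scene");print(atz("scene",(212.6,298.6),0))
# rail & base-plate edges
for u in((115,250),(281,241)):print("rail",atz("top",u,.221)[:2])
for u in((134,186),(278,177),(285,267),(136,277)):print("base",atz("top",u,.012)[:2])
A=cv2.resize(t[170:290,100:300],(800,480),interpolation=cv2.INTER_CUBIC)
cv2.imwrite("pics/ctop.png",A)
B=cv2.resize(s[50:220,220:380],(565,600),interpolation=cv2.INTER_CUBIC);cv2.imwrite("pics/cscene.png",B)
```

```text
rack [333.9677  69.7097] [ 9  5  7 17 93] [138.6056 206.9014] [ 7  8 12 10 71]
(array([0.4936, 0.2455, 0.2404]), np.float64(0.0004314073550312007)) [0.4932 0.245  0.242 ] [0.4948 0.2433 0.242 ]
bask [312.1984  94.127 ] [  9   5   8  18 126] [191.7333 206.4111] [ 3  7 15 19 90]
(array([0.4972, 0.1354, 0.2369]), np.float64(0.0026215029956994916)) [0.4955 0.1338 0.242 ] [0.5016 0.1299 0.242 ]
carr [288.1511 123.2662] [  8   5   9  20 139] [249.9737 203.1184] [ 8  8 15 18 76]
(array([0.5074, 0.0142, 0.2394]), np.float64(0.007852977217739521)) [0.5039 0.0117 0.242 ] [0.5119 0.0143 0.242 ]
tray [array([ 0.4545, -0.1795]), array([ 0.6281, -0.2082]), array([ 0.6014, -0.3849]), array([ 0.4287, -0.3525])] [ 0.5282 -0.2813] [ 0.5403 -0.2806  0.    ]
[ 0.5253 -0.2859  0.    ]
rail [0.4036 0.2957]
rail [ 0.4263 -0.0548]
base [0.5779 0.3225]
base [ 0.6062 -0.0498]
base [ 0.3742 -0.0698]
base [0.3455 0.3052]
```

View pics/ctop.png

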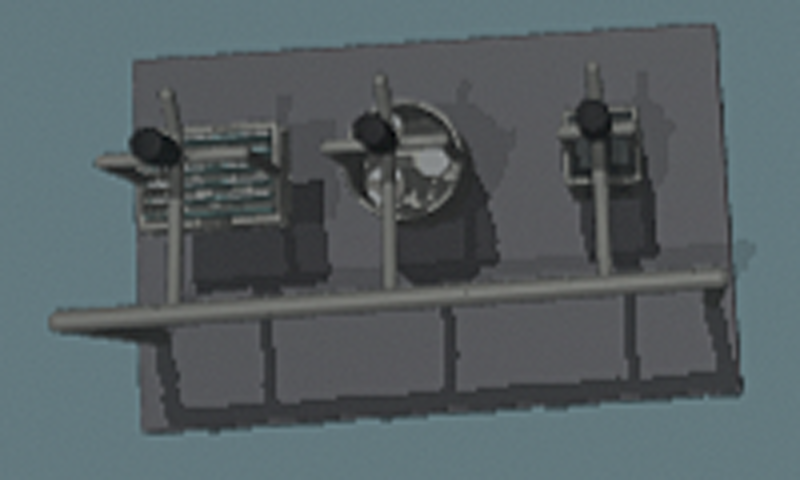

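View pics/cscene.png

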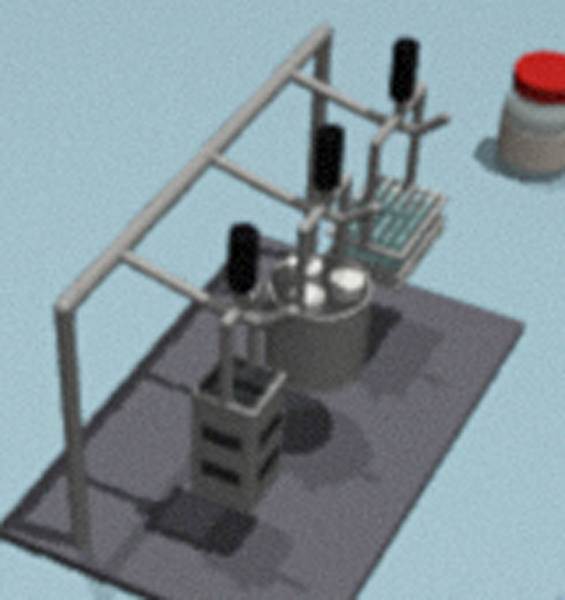

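The crops show the rack hanging on the end (+y) hook and the row yawed about +4°. The grips sit at crop (153,147) top and (403,70) scene. That puts the rack grip at about (0.494, 0.245). I'll move above it.

```bash
python3 -m inch '[30,40,150,0,0,-0.1,60, 60,100,150,0,0,-0.3,60, 100,200,150,0,0,-0.3,60, 120,280,150,0,0,-0.306,60, 120,280,150,0,0,-0.306,60, 160,360,150,0,0,-0.306,60, 160,360,150,0,0,-0.306,60, 160,360,150,0,0,-0.306,60]' && python3 -m inch '[150,350,0,0,0,0,60, 150,350,0,0,0,0,60, 150,350,0,0,0,0,60, 150,350,0,0,0,0,60, 150,350,0,0,0,0,60, 150,350,0,0,0,0,60, 150,350,0,0,0,0,60, 150,350,0,0,0,0,60]'
```

```text
clock: 1.72
eef_pos: [0.2997, -0.2057, 0.3846]
tool_rot: [0.999, 0.034, 0.001, 0.0]
ft_force: [1.2, -0.2, 0.1]
grip_width: 0.0512
grasp_force: 0.0
clock: 2.38
eef_pos: [0.433, 0.0553, 0.384]
tool_rot: [0.998, 0.056, -0.001, -0.012]
ft_force: [-0.3, 0.2, -0.1]
grip_width: 0.0511
grasp_force: 0.0
```

```bash
python3 -m inch '[60,190,0,0,0,-0.04,60, 60,190,0,0,0,-0.04,60, 60,190,0,0,0,-0.04,60, 60,190,0,0,0,-0.04,60, 60,190,0,0,0,-0.04,60, 60,190,0,0,0,-0.04,60, 60,190,0,0,0,-0.04,60, 60,190,0,0,0,-0.04,60]'; python3 -m inch '[0,0,0,0,0,0,60, 0,0,0,0,0,0,60]'
python3 - <<'E'
from h import *
o=bot.get_obs();print(o["eef_pos"],o["tool_rot"],o["clock"])
E
```

```text
clock: 3.05
eef_pos: [0.5029, 0.0777, 0.384]
tool_rot: [0.998, 0.062, -0.002, -0.028]
ft_force: [0.3, -1.1, -0.3]
grip_width: 0.0509
grasp_force: 0.0
clock: 3.22
eef_pos: [0.5026, 0.0776, 0.384]
tool_rot: [0.998, 0.062, -0.002, -0.028]
ft_force: [0.7, -0.1, 0.0]
grip_width: 0.0511
grasp_force: 0.0
[0.50257714 0.07760392 0.3840261 ] [ 0.99771207  0.06157161 -0.00239149 -0.02781791] 3.2167
```

Run:
```python
from h import *
from scipy.spatial.transform import Rotation as R
o=bot.get_obs();print(np.round(o["joint_pos"],3)); print(R.from_quat(o["tool_rot"]).as_matrix().round(3))
```

```text
[0.122 0.246 0.347 1.673 0.056 3.141]
[[ 0.992  0.123 -0.008]
 [ 0.123 -0.991  0.055]
 [-0.001 -0.056 -0.998]]
```

Joint 6 has hit its limit. I'll use a gripper yaw of about 0.65 instead, which is fine for a round grip.

```bash
cat >> h.py <<'E'
from scipy.spatial.transform import Rotation as R
def need(p,yaw):
    o=bot.get_obs();t=R.from_euler("z",yaw)*R.from_quat([1,0,0,0])
    print("mm",np.round((np.array(p)-o["eef_pos"])*1000,1),"rv",(t*R.from_quat(o["tool_rot"]).inv()).as_rotvec().round(4),"q6",o["joint_pos"][[0,5]].round(2),"F",np.round(o["ft_force"],1),"w",round(o["grip_width"],4),"t",o["clock"])
E
python3 -c "
from h import *
need([.4936,.2455,.384],.65)"
```

```text
mm [ -9.  167.9  -0. ] rv [-0.0518 -0.0226  0.5266] q6 [0.12 3.14] F [ 0.7 -0.1  0. ] w 0.0511 t 3.2167
```

```bash
python3 -m inch '[0,0,0,-0.05,-0.02,0.527,60, 0,0,0,-0.05,-0.02,0.527,60, 0,0,0,-0.05,-0.02,0.527,60, 0,0,0,-0.05,-0.02,0.527,60, -9,40,0,-0.052,-0.022,0.527,60, -9,80,0,-0.052,-0.022,0.527,60, -9,120,0,-0.052,-0.022,0.527,60, -9,160,0,-0.052,-0.022,0.527,60]'; python3 -m inch '[0,8,0,0,0,0,60, 0,8,0,0,0,0,60, 0,8,0,0,0,0,60]'
python3 -c "
from h import *
need([.4936,.2455,.384],.65)"
```

```text
clock: 3.88
eef_pos: [0.4931, 0.2387, 0.3847]
tool_rot: [0.948, 0.319, 0.0, 0.0]
ft_force: [1.2, 0.0, 0.0]
grip_width: 0.0515
grasp_force: 0.0
clock: 4.13
eef_pos: [0.4933, 0.2456, 0.3839]
tool_rot: [0.947, 0.32, -0.001, 0.0]
ft_force: [-0.2, -0.4, 0.2]
grip_width: 0.0511
grasp_force: 0.0
mm [ 0.3 -0.1  0.1] rv [ 0.0012 -0.0008 -0.0018] q6 [0.46 2.95] F [-0.2 -0.4  0.2] w 0.0511 t 4.1333
```

```bash
python3 -m inch '[0,0,-40,0,0,0,60, 0,0,-80,0,0,0,60, 0,0,-92,0,0,0,60, 0,0,-92,0,0,0,60]'
python3 - <<'E'
from h import *
s=bot.camera("scene");t=bot.camera("top")
a=cv2.resize(s[20:180,240:400],(480,480),interpolation=cv2.INTER_CUBIC);b=cv2.resize(t[150:310,80:180],(300,480),interpolation=cv2.INTER_CUBIC)
cv2.imwrite("pics/near.png",np.hstack([a,b]))
E
```

```text
clock: 4.47
eef_pos: [0.4915, 0.2424, 0.2877]
tool_rot: [0.948, 0.318, -0.005, 0.001]
ft_force: [-0.6, -0.8, -0.2]
grip_width: 0.0513
grasp_force: 0.0
```

View pics/near.png

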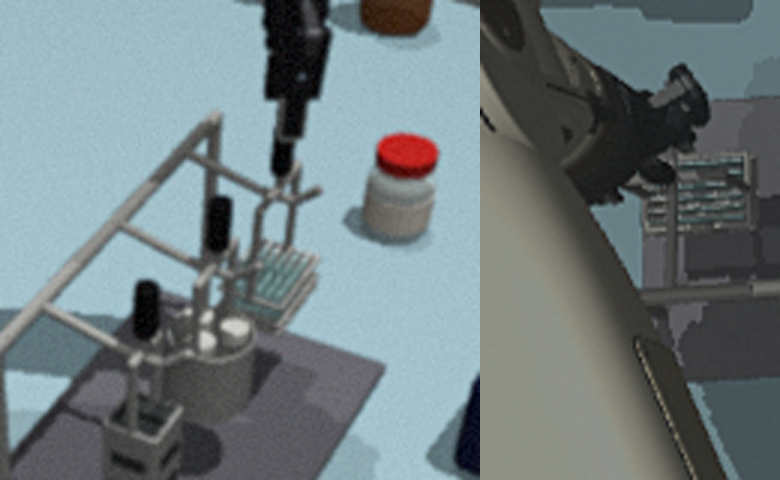

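The fingers stand above the rack grip (grip at crop (283,155)) and straddle it along the viewing line. Lowering onto it now.

```bash
python3 -m inch '[0,0,0,0,0,0,60, 0,0,-15,0,0,0,60, 0,0,-30,0,0,0,60, 0,0,-42,0,0,0,60, 0,0,-42,0,0,0,60, 0,0,-42,0,0,0,60]'
python3 -c "
from h import *
need([.4936,.2455,.25],.65)"
```

```text
clock: 5.07
eef_pos: [0.4945, 0.2458, 0.2515]
tool_rot: [0.948, 0.319, 0.001, -0.0]
ft_force: [-0.7, 1.0, 0.1]
grip_width: 0.0514
grasp_force: 0.0
mm [-0.9 -0.3 -1.5] rv [-0.0007  0.0016 -0.0002] q6 [0.46 2.95] F [-0.7  1.   0.1] w 0.0514 t 5.0667
```

```bash
python3 -m inch '[0,0,-2,0,0,0,30, 0,0,-2,0,0,0,15, 0,0,-2,0,0,0,0, 0,0,-2,0,0,0,0, 0,0,-2,0,0,0,0, 0,0,-2,0,0,0,0, 0,0,-2,0,0,0,0, 0,0,-2,0,0,0,0]'
python3 -c "
from h import *
need([.4936,.2455,.25],.65)"
```

```text
clock: 5.73
eef_pos: [0.494, 0.2463, 0.249]
tool_rot: [0.947, 0.32, 0.001, -0.0]
ft_force: [-1.6, 1.8, 5.6]
grip_width: 0.0168
grasp_force: 58.4
mm [-0.4 -0.8  1. ] rv [-0.0013  0.001  -0.001 ] q6 [0.46 2.95] F [-1.6  1.8  5.6] w 0.0168 t 5.7333
```

```bash
python3 -m inch '[0,0,6,0,0,0,0, 0,0,14,0,0,0,0, 0,0,22,0,0,0,0, 0,0,30,0,0,0,0, 0,0,32,0,0,0,0, 0,0,32,0,0,0,0]'
python3 -c "
from h import *
need([.494,.246,.281],.65)
s=bot.camera('scene');t=bot.camera('top')
a=cv2.resize(s[20:180,240:400],(480,480),interpolation=cv2.INTER_CUBIC);b=cv2.resize(t[150:310,80:180],(300,480),interpolation=cv2.INTER_CUBIC)
cv2.imwrite('pics/lift.png',np.hstack([a,b]))"
```

```text
clock: 6.23
eef_pos: [0.4943, 0.2459, 0.281]
tool_rot: [0.948, 0.32, 0.001, 0.0]
ft_force: [-1.1, 0.5, -1.8]
grip_width: 0.0165
grasp_force: 58.5
mm [-0.3  0.1 -0. ] rv [-0.0005  0.0014 -0.0004] q6 [0.46 2.95] F [-1.1  0.5 -1.8] w 0.0165 t 6.2333
```

View pics/lift.png

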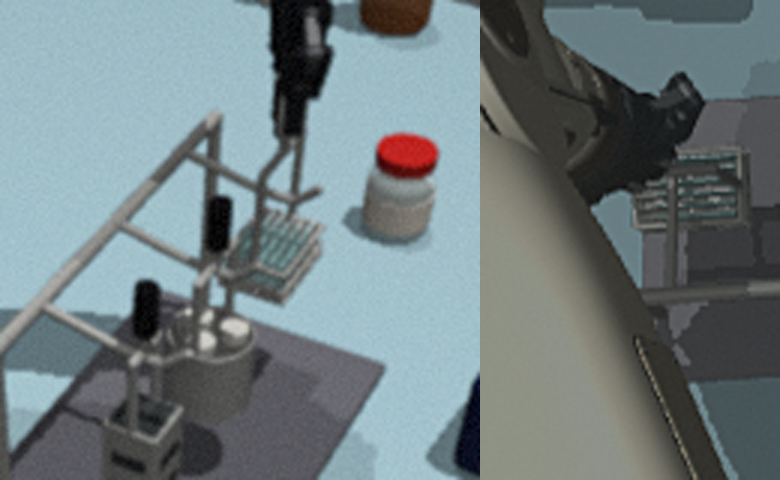

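The rack is held off the hook (crop (275,250)), level, and the force matches its 0.2 kg. Now out along the hook.

```bash
python3 -m inch '[10,1,0,0,0,0,0, 25,2,0,0,0,0,0, 40,3,0,0,0,0,0, 57,4,0,0,0,0,0, 74,5,0,0,0,0,0, 91,6,0,0,0,0,0, 103,7,0,0,0,0,0, 108,8,0,0,0,0,0]' && python3 -m inch '[0,0,0,0,0,0,0, 0,0,10,0,0,0,0, 0,0,22,0,0,0,0, 0,0,36,0,0,0,0, 0,-10,50,0,0,0,0, 0,-25,60,0,0,0,0, 0,-45,60,0,0,0,0, 0,-65,60,0,0,0,0]'
python3 -c "
from h import *
need([.605,-.283,.34],.65)"
```

```text
clock: 7.0
eef_pos: [0.6029, 0.2534, 0.2783]
tool_rot: [0.948, 0.319, -0.001, 0.0]
ft_force: [-0.5, 0.1, -2.3]
grip_width: 0.0163
grasp_force: 58.6
clock: 7.67
eef_pos: [0.6013, 0.1879, 0.341]
tool_rot: [0.947, 0.32, 0.0, 0.0]
ft_force: [-0.5, 0.0, -2.2]
grip_width: 0.0168
grasp_force: 58.7
mm [   3.7 -470.9   -1. ] rv [ 0.0002  0.0011 -0.0016] q6 [0.3  2.79] F [-0.5  0.  -2.2] w 0.0168 t 7.6667
```

```bash
python3 -m inch '[0,-25,0,0,0,0,0, 0,-50,0,0,0,0,0, 0,-77,0,0,0,0,0, 0,-104,0,0,0,0,0, 0,-131,0,0,0,0,0, 0,-158,0,0,0,0,0, 0,-185,0,0,0,0,0, 0,-212,0,0,0,0,0]' && python3 -m inch '[0,-27,0,0,0,0,0, 0,-54,0,0,0,0,0, 0,-81,0,0,0,0,0, 0,-108,0,0,0,0,0, -10,-135,0,0,0,0,0, -22,-162,0,0,0,0,0, -34,-186,0,0,0,0,0, -44,-206,0,0,0,0,0]' && python3 -m inch '[-8,-18,0,0,0,0,0, -17,-34,0,0,0,0,0, -24,-46,0,0,0,0,0, -28,-52,0,0,0,0,0, -28,-52,0,0,0,0,0, -28,-52,0,0,0,0,0]'
python3 - <<'E'
from h import *
need([.530,-.283,.157],.65)
s=bot.camera("scene");t=bot.camera("top")
cv2.imwrite("pics/tray.png",np.hstack([cv2.resize(s[120:400,80:340],(390,420)),cv2.resize(t[130:410,220:480],(390,420))]))
E
```

```text
clock: 8.33
eef_pos: [0.6005, -0.0252, 0.3402]
tool_rot: [0.948, 0.319, -0.001, 0.0]
ft_force: [1.2, -0.2, -2.5]
grip_width: 0.0164
grasp_force: 58.7
clock: 9.0
eef_pos: [0.5556, -0.2314, 0.3399]
tool_rot: [0.948, 0.319, -0.001, 0.0]
ft_force: [-0.2, -0.1, -2.6]
grip_width: 0.0165
grasp_force: 58.7
clock: 9.5
eef_pos: [0.5295, -0.281, 0.3401]
tool_rot: [0.948, 0.319, 0.0, -0.0]
ft_force: [-0.7, 0.3, -3.3]
grip_width: 0.0166
grasp_force: 58.7
mm [   0.5   -2.  -183.1] rv [-0.0003 -0.0001 -0.0002] q6 [-0.49  2.  ] F [-0.7  0.3 -3.3] w 0.0166 t 9.5
```

View pics/tray.png

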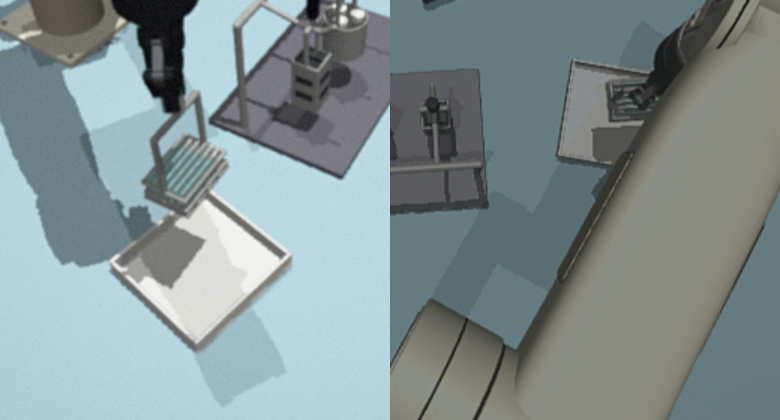

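The rack hangs level above the tray: rack at (185,175) and tray centre at (200,270) in the left view. I'll lower it.

```bash
python3 -m inch '[0,-1,-20,0,0,0,0, 0,-2,-45,0,0,0,0, 0,-2,-70,0,0,0,0, 0,-2,-95,0,0,0,0, 0,-2,-120,0,0,0,0, 0,-2,-140,0,0,0,0, 0,-2,-155,0,0,0,0, 0,-2,-165,0,0,0,0]' && python3 -m inch '[0,0,-3,0,0,0,0, 0,0,-6,0,0,0,0, 0,0,-9,0,0,0,0, 0,0,-11,0,0,0,0, 0,0,-13,0,0,0,0, 0,0,-13,0,0,0,0]'
python3 - <<'E'
from h import *
need([.530,-.283,.157],.65)
s=bot.camera("scene");t=bot.camera("top")
cv2.imwrite("pics/low.png",np.hstack([cv2.resize(s[200:360,140:290],(450,480)),cv2.resize(t[160:260,320:390],(336,480))]))
E
```

```text
clock: 10.27
eef_pos: [0.5294, -0.2815, 0.1725]
tool_rot: [0.947, 0.321, -0.001, -0.001]
ft_force: [-0.9, -0.1, -2.6]
grip_width: 0.0163
grasp_force: 58.7
clock: 10.77
eef_pos: [0.5299, -0.2834, 0.1622]
tool_rot: [0.948, 0.32, -0.0, 0.0]
ft_force: [-0.6, 0.4, -2.7]
grip_width: 0.0165
grasp_force: 58.7
mm [ 0.1  0.4 -5.2] rv [ 0.0006  0.0002 -0.0005] q6 [-0.49  2.  ] F [-0.6  0.4 -2.7] w 0.0165 t 10.7667
```

View pics/low.png

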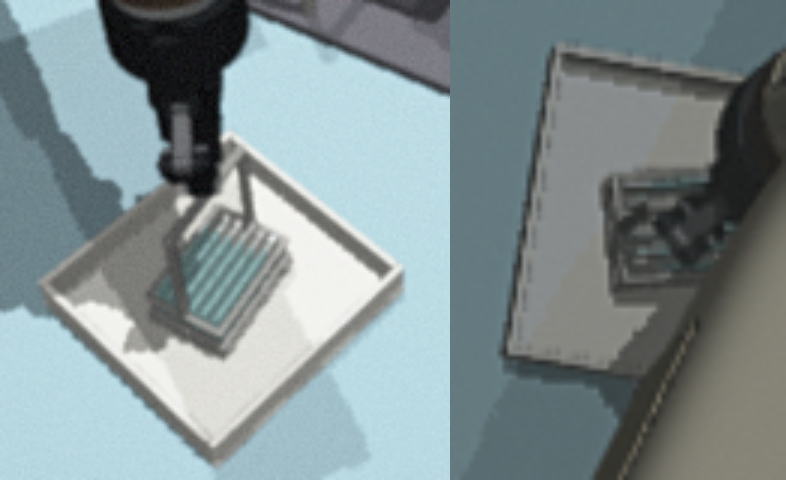

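The rack is inside the walls with wide margins on all sides (rack at (220,285) left). Easing down a millimetre at a time.

```bash
python3 -m inch '[0,0,-1,0,0,0,0, 0,0,-2,0,0,0,0, 0,0,-3,0,0,0,0, 0,0,-4,0,0,0,0, 0,0,-4,0,0,0,0, 0,0,-4,0,0,0,0]'; python3 -m inch '[0,0,-1,0,0,0,0, 0,0,-1,0,0,0,0]';python3 -m inch '[0,0,-1,0,0,0,0, 0,0,-1,0,0,0,0]'
```

```text
clock: 11.37
eef_pos: [0.5296, -0.2832, 0.1578]
tool_rot: [0.948, 0.32, -0.0, -0.0]
ft_force: [-0.3, -0.8, -1.7]
grip_width: 0.0164
grasp_force: 58.7
clock: 11.53
eef_pos: [0.5297, -0.2833, 0.1568]
tool_rot: [0.948, 0.32, -0.0, 0.0]
ft_force: [-0.1, 0.1, -3.1]
grip_width: 0.0161
grasp_force: 58.7
clock: 11.7
eef_pos: [0.5298, -0.2834, 0.1568]
tool_rot: [0.948, 0.32, 0.0, 0.0]
ft_force: [-1.6, -0.2, 2.9]
grip_width: 0.0164
grasp_force: 59.4
```

Contact: the floor now carries the weight. Release and retreat.

```bash
python3 -m inch '[0,0,0,0,0,0,24, 0,0,0,0,0,0,30, 0,0,0,0,0,0,40, 0,0,0,0,0,0,60, 0,0,0,0,0,0,60, 0,0,0,0,0,0,60]' && python3 -m inch '[0,0,8,0,0,0,60, 0,0,20,0,0,0,60, 0,0,40,0,0,0,60, 0,0,70,0,0,0,60, 0,0,105,0,0,0,60, 0,0,140,0,0,0,60, 0,0,170,0,0,0,60, 0,0,170,0,0,0,60]' && python3 -m inch '[-30,-25,0,0,0,0,60, -60,-50,0,0,0,0,60, -90,-75,0,0,0,0,60, -120,-100,0,0,0,0,60, -150,-120,0,0,0,0,60, -180,-135,0,0,0,0,60, -190,-140,0,0,0,0,60, -190,-140,0,0,0,0,60]'
python3 - <<'E'
from h import *
s=bot.camera("scene");t=bot.camera("top")
cv2.imwrite("pics/end.png",np.hstack([cv2.resize(s[40:360,130:390],(390,480)),cv2.resize(t[140:300,100:410],(410,212)).repeat(1,0) if 0 else cv2.copyMakeBorder(cv2.resize(t[140:300,100:410],(410,212)),0,268,0,0,0)]))
E
```

```text
clock: 12.2
eef_pos: [0.5298, -0.2833, 0.1559]
tool_rot: [0.948, 0.32, -0.0, 0.0]
ft_force: [1.0, 0.1, 0.4]
grip_width: 0.0509
grasp_force: 0.0
clock: 12.87
eef_pos: [0.5317, -0.2843, 0.3345]
tool_rot: [0.948, 0.32, 0.004, 0.005]
ft_force: [0.6, 0.5, 0.3]
grip_width: 0.051
grasp_force: 0.0
clock: 13.53
eef_pos: [0.3372, -0.4246, 0.3266]
tool_rot: [0.948, 0.317, -0.0, 0.0]
ft_force: [1.1, -0.0, -0.3]
grip_width: 0.0514
grasp_force: 0.0
```

View pics/end.png

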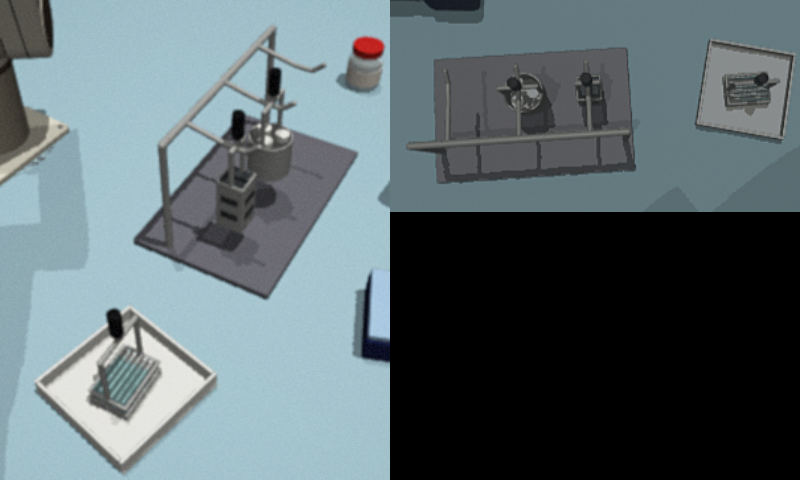

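The rack stands upright and flat near the tray's centre ((125,380) left). The basket and carrier still hang on their hooks, and the arm is clear.

```bash
python3 -m inch '[0,0,0,0,0,0,60, 0,0,0,0,0,0,60]' >/dev/null; python3 -c "
from workcell import bot
print(bot.job_done())"
```

```text
the job is handed in; nothing more can be done
None
```

The slide rack is off its hook and standing upright and flat on the tray floor, released; the round basket and tall carrier still hang on their hooks, and the job was handed in at about 14 s on the robot's clock.

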